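# Unlock the transformer test box and hold its lid half open

## Task

Draw the locking bar out of the two staples on the test box, towards the front of the box and with the lid still shut, and set the bar down on the bench without dropping it. Then raise the lid to 45 degrees and finish with the fingers holding it there, still, so that a colleague can reach the transformer inside: the lid falls shut if it is let go and nothing else may prop it. Leave the bottle, the tin and the heatsink where they stand.

Things in the scene. Friction and masses are not known exactly. Their poses are not given: they have to be found in the camera images.
- box: grey metal test box, 150 (x) x 140 (y) x 60 mm tall without its lid, fixed to the bench left of the lamp's foot; a small transformer is fixed inside. Origin: centre of its underside, on the bench. x points from its front (towards the robot) to the hinge side, y to its left, z up. The shut lid's flat upper face is 65 mm above the bench
- staple_front (a point): middle of the opening of the front one of two steel staples that stand up from the box through slots in the lid, on the box's centre line at box x = -52 and -30 mm. Each is 26 mm wide (y), 6 mm long (x), 15 mm tall above the lid, its opening 18 mm wide and 10 mm high; this point is 5 mm above the lid's upper face. Box axes
- lid (a joint): opening angle in rad of the flat aluminium lid (0.45 kg with its handle, 150 x 140 x 5 mm): 0 shut, 0.785 at 45 degrees, stop at 1.6. It turns about the box's rear upper edge, its front goes up; it has no stay and falls shut by its weight. The bar in the staples keeps it shut
- lid_hinge (a point): middle of the lid's hinge line, on the rear upper edge of the box (box x = +75 mm, 60 mm above the bench); the hinge runs along the box's y axis. Box axes
- bar_grip (a point): centre of the upright black grip of the loose locking bar: a block 25 mm long (bar's x), 12 mm thick (y), from 6 to 48 mm above the bar's underside; this point is 28 mm above the underside. At the start the bar lies flat on the shut lid, grip at the lid's front edge; pull it straight along box -x, about 50 mm, to leave both staples
- bar: the whole locking bar, 90 g; origin on its underside below the grip's centre, z up, x along its flat steel blade, which is 14 mm wide and 6 mm thick and runs from 12 mm before the grip's centre to 64 mm beyond it, at the start through both staples along the box's x axis with 2 mm of play either side
- flux_bottle: bystander: small white dropper bottle standing upright, 32 mm across, 90 mm tall; origin: centre of its underside
- tip_tin: bystander: small round white tin, 40 mm across, 20 mm tall; origin: centre of its underside
- heatsink: bystander: grey finned heatsink 36 x 46 x 25 mm; origin: centre of its underside
- lamp_foot (a point): centre, on the bench, of the round foot (252 mm across, 52 mm tall) of the fixed bench lamp, which never moves. Its arm rises from there and runs off to the right, 0.3 to 0.5 m above the bench, over x = 0.50 to 0.68. Bench in front of that arm is free down to the right of the foot; the way from the box to there passes in front of the lamp, on the robot's side
- lid_handle (a point): middle of the rod of the round dark bow handle on the lid; the rod is 12 mm thick, parallel to the hinge, 90 mm between its post axes, its axis 50 mm above the lid's upper face. With the lid shut it is above the box's centre, 115 mm above the bench; it lies 75 mm from the hinge line along the lid and 55 mm from it square to the lid. Moves with the lid: x towards the hinge, y along the rod

How it is judged:
By the outcome, as a careful person would: the job done as asked, in the order asked, and still so for the second after the job is handed in, while the arm keeps its last pose, push and grip.
It also fails if it takes over 56 s, if anything falls off the work surface, if the arm or the gripper's body presses on something with over 40 N, if the wrist force passes 120 N, or if a joint passes its speed limit or range.

## Robot

A 7-joint arm with a two-finger parallel gripper is mounted at the origin on a cart in front of the work surface, level with it; the furniture and walls round the work are solid. World frame = base frame: x ahead of the robot, y to its left, z up, the work surface at z = 0. Lengths are in mm, angles in rad, forces in N, time in s.
With the tool pointing down it reaches from about 400 to 850 mm from the base axis. Payload 6.9 kg.
Tool frame: the origin (TCP) lies on the centre line of the jaws, within the pads' length; the fingertips stand 17 mm ahead of it and the grasp point (between the pads) lies 2 mm behind it (ctrl.finger_overhang is the distance from the TCP to the fingertips, in mm); z points along the fingers, y is the line along which they close (so a half turn about z gives the same grasp; the last joint's range is limited). The gripper opens to 85 mm and grips with 20 to 120 N. Pads are 22 mm wide; open, the fingers measure 114 mm over their backs; the gripper's body (76 mm by 85 mm) begins 54 mm behind the grasp point. The pads swing forward as they close: fully open they stand 13 mm farther back than shut.
Start: joints at [-1.181, 0.507, -0.238, 1.5, 0.126, 1.149, -0.155], TCP at [175.622, 599.807, 227.575] pointing down, gripper open.
Joint ranges: [-3.08, 3.08], [-0.24, 2.05], [-1.43, 1.35], [0, 2.5], [-1.52, 4.66], [0.17, 1.96], [-2.89, 2.89]. Speed limits (rad/s): [2.39, 2.39, 3.14, 3.14, 3.14, 3.14, 3.14].

## Interface

Orientations are given as a rotation vector (axis times angle).
In Python, from plant import sensors, optics, workorder, ctrl gives the robot as it stands. The module is installed in compiled form; this text tells all that it offers.
- The arm moves only by the tool step_arm, never from a script. Its argument "increments" is a list of rows, each an object of numbers: "x", "y", "z": the shift along the tool's x, y, z in m; "rx", "ry", "rz": the turn, a rotation vector about the tool's x, y, z in degrees; "grip": the closure, from 0 (fully open) to 1 (shut). In form: [{"x": .., "y": .., "z": .., "rx": .., "ry": .., "rz": .., "grip": ..}, ...]. A call has 1 to 12 rows; each row shifts and turns the commanded pose from where the row before left it, along the tool's axes as they then stand; what a row does not reach is not made up. A row lasts 1/12 s, in which the tool goes at most 41.7 mm and 7.16 degrees, less where a joint would pass 70% of its speed; a pose out of reach is approached as far as the arm can. A call is refused whole if a number of a shift passes 0.0417 or a number of a turn 7.16, either way. A call with a gripper value outside its range is refused whole. The fingers move at their own pace and stop on an object; the grip force is fixed at half the most. Time passes only in rows, so rows that do not move let the fingers close. It gives the time, the measured TCP pose, the force, the opening and the grip force at its end, in the units of the state.
- sensors.state(): the state, without advancing time (a new reading comes with each control period).
- optics.read_camera(name): name is "scene" or "top" or "wrist"; returns a dict with "pixels" (384x512x3 uint8, blue, green, red), "z_map" (384x512 float32, mm along the optical axis (not along the pixel's ray), 0 where there is no reading), "fx", "fy", "cx", "cy" (pixels), "k1" (the pictures are not rectified: a ray, as slopes to the right and down, at radius r is drawn at 1 + k1 r^2 times it, then the intrinsics apply), "world_to_cam" (4x4, takes a point from world to camera coordinates). Camera axes: x right, y down, z forward; pixel columns grow to the right and rows downward; lengths in mm; the calibration is good to about 2 mm. A picture is of the moment at which its call begins.
- workorder.sign_off(): hands the job in; it is judged then, once.
The state is a dict: "t": time; "joint_pos": joint angles; "joint_vel": joint speeds; "joint_torque": joint torques, N m; "ee_pos": TCP position; "tool_rot": TCP orientation; "contact_force": force on the tool from outside, world axes, zero at the start; "moment": the same for the moment, N m; "grip_width": opening from 0.0 (shut) to 1.0 (fully open); "gripper_force": force on a finger pad.
Only numpy, scipy, OpenCV 4.12 (cv2) and the standard library are available. Lean on these libraries where they do the work, as an engineer would, in place of code of your own. Each camera call takes 0.05 s, during which the arm holds its last target. There are 200 camera calls.

## Working session

There is one attempt and no reset: what is moved stays moved. The work goes in short steps, Python scripts to look and compute and a tool call to move; the robot and the scene stay as the last step left them, time stands still between calls to the robot, and variables do not carry over. Pictures are saved under pics/ and viewed, at most 10 in all, crops included, and the job is handed in when it is done.

Besides the shell and the picture viewer there is one more tool, called after "Request:" by a JSON object that holds its "name" and its "arguments". step_arm: Moves the arm, as the interface text tells. Its arguments: {"type":"object","properties":{"increments":{"type":"array","items":{"type":"object","properties":{"x":{"type":"number"},"y":{"type":"number"},"z":{"type":"number"},"rx":{"type":"number"},"ry":{"type":"number"},"rz":{"type":"number"},"grip":{"type":"number"}}}}},"required":["increments"]}

```bash
mkdir -p pics && cat > h.py <<'E'
import numpy as np, cv2
from scipy.spatial.transform import Rotation as R
from plant import sensors, optics, workorder, ctrl
def grab(name):
    d=optics.read_camera(name); np.save(f'/tmp/{name}.npy',d,allow_pickle=True); return d
def load(name): return np.load(f'/tmp/{name}.npy',allow_pickle=True).item()
def pt(d,u,v,z=None,plane=None):
    K=np.array([[d['fx'],0,d['cx']],[0,d['fy'],d['cy']],[0,0,1.]])
    a=cv2.undistortPoints(np.array([[[u,v]]],float),K,np.array([d['k1'],0,0,0,0.]))[0,0] if False else undist(d,u,v)
    T=np.linalg.inv(d['world_to_cam'])
    ray=T[:3,:3]@np.array([a[0],a[1],1]); o=T[:3,3]
    if plane is not None: return o+ray*(plane-o[2])/ray[2]
    if z is None:
        w=d['z_map'][int(round(v))-1:int(round(v))+2,int(round(u))-1:int(round(u))+2]; w=w[w>0]; z=np.median(w) if len(w) else np.nan
    return o+ray*z
def undist(d,u,v):
    q=np.array([(u-d['cx'])/d['fx'],(v-d['cy'])/d['fy']]); p=q.copy()
    for _ in range(20): p=q/(1+d['k1']*(p@p))
    return p
def st():
    s=sensors.state(); 
    print('t',s['t'],'pos',np.round(s['ee_pos'],1),'R',np.round(R.from_rotvec(s['tool_rot']).as_matrix(),3).tolist(),'F',np.round(s['contact_force'],1),'gw',s['grip_width'],'gf',s['gripper_force'],'q',np.round(s['joint_pos'],2))
    return s
E
python3 - <<'E'
from h import *
st()
a=[grab(n) for n in('scene','top','wrist')]
for n,d in zip(('scene','top','wrist'),a):
    cv2.imwrite(f'pics/{n}0.png',cv2.resize(d['pixels'],(800,600),interpolation=cv2.INTER_CUBIC))
    print(n,np.round(d['world_to_cam'],3).tolist(),d['fx'],d['k1'])
E
```

```text
t 0.0 pos [175.6 599.3 226.7] R [[-0.96, 0.281, -0.0], [0.281, 0.96, -0.002], [-0.0, -0.002, -1.0]] F [ 0.4  0.1 -0.3] gw 0.9999753805985403 gf 0.0 q [-1.18  0.51 -0.24  1.5   0.13  1.15 -0.15]
scene [[0.706, -0.708, 0.001, -235.83], [-0.359, -0.359, -0.862, 325.36], [0.611, 0.608, -0.507, 1230.043], [0.0, 0.0, 0.0, 1.0]] 467.99537279896936 0.036756469970430146
top [[0.024, -1.0, -0.008, 122.022], [-0.997, -0.023, -0.077, 491.591], [0.077, 0.01, -0.997, 1511.819], [0.0, 0.0, 0.0, 1.0]] 411.66371228443654 -0.05223548687403623
wrist [[0.281, 0.96, -0.001, -624.897], [0.927, -0.272, 0.258, -33.952], [0.248, -0.073, -0.966, 379.002], [0.0, 0.0, 0.0, 1.0]] 278.1554194783429 0.023679928445315326
```

View pics/scene0.png

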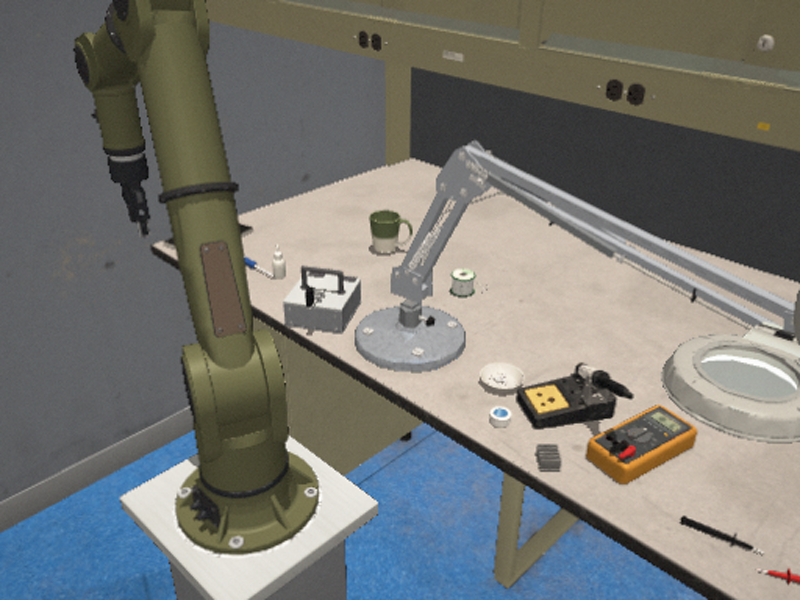

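View pics/top0.png

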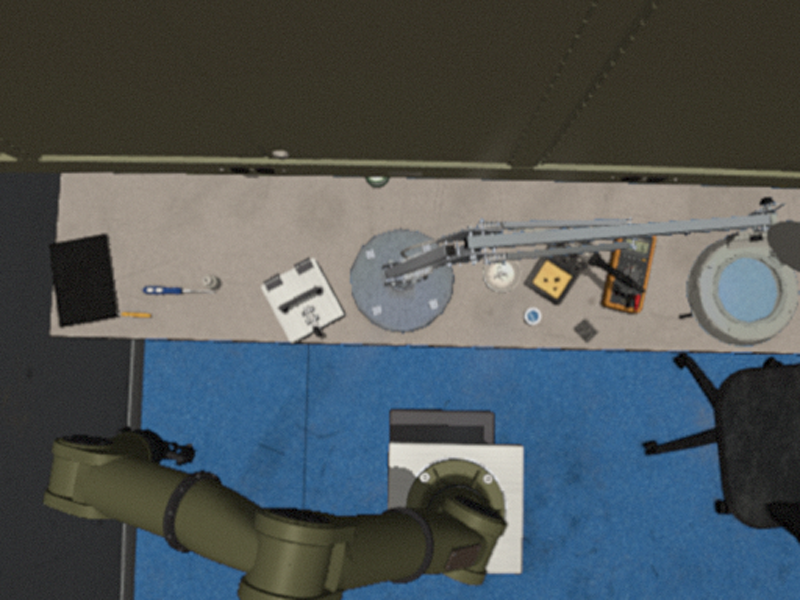

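The scene picture shows the box at (325,300), with the bar's grip at about (310,297), the bottle at (279,263) and the lamp foot at (410,335). In the top picture the box is centred at about (303,300), turned, with the grip at (318,331), the bottle at (211,283), the tin at (533,316) and the heatsink at (586,330). Next I enlarge the box in both views.

```bash
python3 - <<'E'
from h import *
t=load('top')['pixels'];s=load('scene')['pixels']
# top crop cols 160..225 rows 160..222 ; scene crop cols 175..240 rows 160..220
def c(i,u,v):
    o=cv2.resize(i[v:v+65,u:u+65],(400,400),interpolation=cv2.INTER_CUBIC)
    for k in range(0,65,10):
        cv2.putText(o,str(u+k),(int(k*400/65),10),0,.35,(0,0,255),1);cv2.putText(o,str(v+k),(0,int(k*400/65)+4),0,.35,(0,0,255),1)
    return o
cv2.imwrite('pics/crop0.png',np.hstack([c(t,160,160),c(s,175,160)]))
E
```

```text
(no output)
```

View pics/crop0.png

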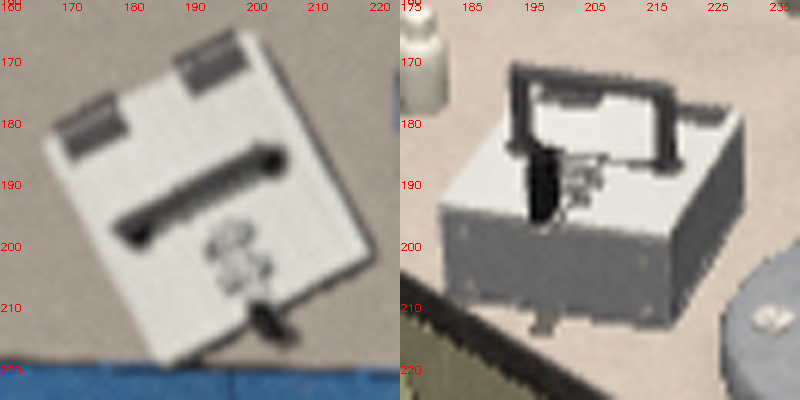

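The crop shows the lid corners in the top view at (167.3,183.1), (201.8,165.4), (220.9,201.9), (187.3,219.3). In the scene view the front-left, front-right and rear-right corners are at (181.5,193.6), (219.2,198.2), (231.1,177.9). The grip is at (203.5,212) in the top view and its top is at (198.6,184.5) in the scene view.

```bash
cat >> h.py <<'E'
def tri(views):
    A=np.zeros((3,3));b=np.zeros(3)
    for d,u,v in views:
        o=pt(d,u,v,0);r=pt(d,u,v,1)-o;r/=np.linalg.norm(r);P=np.eye(3)-np.outer(r,r);A+=P;b+=P@o
    return np.linalg.solve(A,b)
E
python3 - <<'E'
from h import *
t=load('top');s=load('scene')
T=np.array([(167.3,183.1),(201.8,165.4),(220.9,201.9),(187.3,219.3)])-.5
C=np.array([pt(t,*c,plane=65) for c in T]);print('top@65',C.round(1).tolist())
print('mean',C.mean(0), 'yaw',[np.degrees(np.arctan2(*(C[i]-C[j])[[1,0]])) for i,j in((0,3),(1,2))],[np.degrees(np.arctan2(*(C[i]-C[j])[[1,0]]))-90 for i,j in((0,1),(3,2))])
S=np.array([(181.5,193.6),(219.2,198.2),(231.1,177.9)])-.5
print('scene@65',[pt(s,*c,plane=65).round(1).tolist() for c in S])
for k,q in((3,0),(2,1),(1,2)): print('tri',tri([(t,*T[k]),(s,*S[q])]).round(1))
print('grip tri',tri([(t,202.5,211.),(s,198.1,184.)]))
print('depth lid top',[pt(t,*p).round(1).tolist() for p in((190,185),(200,180),(185,205),(210,200))])
for n,u,v in(('bottle',211,281),('tin',533,316),('heats',586,330),('lamp',403,280)): print(n,pt(t,u*.64,v*.64).round(0), pt(t,u*.64,v*.64,plane=20).round(0))
E
```

```text
top@65 [[511.9, 463.5, 65.0], [579.4, 340.0, 65.0], [448.2, 266.3, 65.0], [382.6, 385.7, 65.0]]
mean [480.48816919 363.87692207  65.        ] yaw [np.float64(31.040695231630423), np.float64(29.331743432762934)] [np.float64(28.671427567470914), np.float64(28.810895063507274)]
scene@65 [[376.3, 385.6, 65.0], [449.6, 267.4, 65.0], [580.7, 346.8, 65.0]]
tri [380.8 387.7  62.2]
tri [448.3 266.1  66.1]
tri [577.5 340.7  68.6]
grip tri [409.37285609 324.11997464 113.21798714]
depth lid top [[505.1, 378.6, 64.9], [524.0, 342.7, 65.7], [432.1, 393.9, 65.5], [452.3, 304.1, 65.2]]
bottle [520. 581.  63.] [524. 595.  20.]
tin [ 458. -178.   19.] [ 458. -178.   20.]
heats [ 427. -304.   21.] [ 428. -304.   20.]
lamp [518. 132. 190.] [537. 133.  20.]
```

Request:
{"name": "step_arm", "arguments": {"increments": [{"rz": -6.6}, {"rz": -6.6}, {"rz": -6.6}, {"rz": -6.6}, {"rz": -6.6}, {"rz": -6.6}, {"rz": -6.4}]}}

```text
invalid input at $.increments[0]: expected keys x, y, z, rx, ry, rz, grip
```

Request:
{"name": "step_arm", "arguments": {"increments": [{"x": -0.0055, "y": -0.0296, "z": 0.001}, {"x": -0.0055, "y": -0.0296, "z": 0.001}, {"x": -0.0055, "y": -0.0296, "z": 0.001}, {"x": -0.0055, "y": -0.0296, "z": 0.001}, {"x": -0.0055, "y": -0.0296, "z": 0.001}, {"x": -0.0055, "y": -0.0296, "z": 0.001}, {"x": -0.0055, "y": -0.0296, "z": 0.001}, {"x": -0.0055, "y": -0.0296, "z": 0.001}, {"x": -0.0055, "y": -0.0296, "z": 0.001}, {"x": -0.0055, "y": -0.0296, "z": 0.001}, {"x": -0.0055, "y": -0.0296, "z": 0.001}, {"x": -0.0055, "y": -0.0296, "z": 0.001}]}}

```text
invalid input at $.increments[0]: expected keys x, y, z, rx, ry, rz, grip
```

```bash
python3 - <<'E'
from h import *
st()
d=grab('wrist')
cv2.imwrite('pics/w1.png',cv2.resize(d['pixels'],(800,600),interpolation=cv2.INTER_CUBIC))
E
```

```text
t 0.15 pos [175.6 599.4 226.9] R [[-0.96, 0.281, -0.0], [0.281, 0.96, -0.001], [-0.0, -0.001, -1.0]] F [-0.7 -0.8 -0. ] gw 1.0056141394359752 gf 0.0 q [-1.18  0.51 -0.24  1.5   0.13  1.15 -0.15]
```

View pics/w1.png

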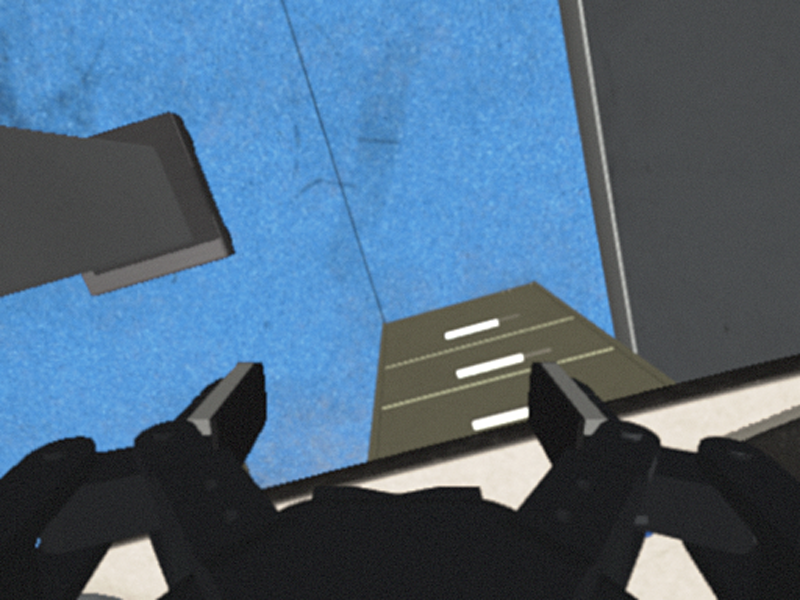

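The call was refused because each row needs all the keys, so the arm did not move. The wrist picture shows the floor and drawers, with the fingertips at about (250,370) and (545,370). Image up is tool +x.

Request:
{"name": "step_arm", "arguments": {"increments": [{"x": 0, "y": 0, "z": 0, "rx": 0, "ry": 0, "rz": -6.6, "grip": 0}, {"x": 0, "y": 0, "z": 0, "rx": 0, "ry": 0, "rz": -6.6, "grip": 0}, {"x": 0, "y": 0, "z": 0, "rx": 0, "ry": 0, "rz": -6.6, "grip": 0}, {"x": 0, "y": 0, "z": 0, "rx": 0, "ry": 0, "rz": -6.6, "grip": 0}, {"x": 0, "y": 0, "z": 0, "rx": 0, "ry": 0, "rz": -6.6, "grip": 0}, {"x": 0, "y": 0, "z": 0, "rx": 0, "ry": 0, "rz": -6.6, "grip": 0}, {"x": 0, "y": 0, "z": 0, "rx": 0, "ry": 0, "rz": -6.4, "grip": 0}]}}

```text
t: 0.78
ee_pos: [175.7, 599.7, 227.4]
tool_rot: [0.813, -3.034, 0.001]
contact_force: [0.0, -0.1, 0.2]
grip_width: 1.0
gripper_force: 0.0
```

Request:
{"name": "step_arm", "arguments": {"increments": [{"x": -0.009, "y": -0.0297, "z": 0.001, "rx": 0, "ry": 0, "rz": 0, "grip": 0}, {"x": -0.009, "y": -0.0297, "z": 0.001, "rx": 0, "ry": 0, "rz": 0, "grip": 0}, {"x": -0.009, "y": -0.0297, "z": 0.001, "rx": 0, "ry": 0, "rz": 0, "grip": 0}, {"x": -0.009, "y": -0.0297, "z": 0.001, "rx": 0, "ry": 0, "rz": 0, "grip": 0}, {"x": -0.009, "y": -0.0297, "z": 0.001, "rx": 0, "ry": 0, "rz": 0, "grip": 0}, {"x": -0.009, "y": -0.0297, "z": 0.001, "rx": 0, "ry": 0, "rz": 0, "grip": 0}, {"x": -0.009, "y": -0.0297, "z": 0.001, "rx": 0, "ry": 0, "rz": 0, "grip": 0}, {"x": -0.009, "y": -0.0297, "z": 0.001, "rx": 0, "ry": 0, "rz": 0, "grip": 0}, {"x": -0.009, "y": -0.0297, "z": 0.001, "rx": 0, "ry": 0, "rz": 0, "grip": 0}, {"x": -0.009, "y": -0.0297, "z": 0.001, "rx": 0, "ry": 0, "rz": 0, "grip": 0}, {"x": -0.009, "y": -0.0297, "z": 0.001, "rx": 0, "ry": 0, "rz": 0, "grip": 0}, {"x": -0.009, "y": -0.0297, "z": 0.001, "rx": 0, "ry": 0, "rz": 0, "grip": 0}]}}

```text
t: 1.78
ee_pos: [446.9, 342.3, 215.5]
tool_rot: [0.805, -3.037, 0.0]
contact_force: [0.3, 0.1, 0.3]
grip_width: 1.001
gripper_force: 0.0
```

```bash
python3 - <<'E'
from h import *
st()
d=grab('wrist')
cv2.imwrite('pics/w2.png',cv2.resize(d['pixels'],(800,600),interpolation=cv2.INTER_CUBIC))
E
```

```text
t 1.7833 pos [446.9 342.3 215.5] R [[-0.869, -0.495, -0.0], [-0.495, 0.869, -0.0], [0.0, -0.0, -1.0]] F [0.3 0.1 0.3] gw 1.0005332239234679 gf 0.0 q [-0.42  0.44 -0.41  1.68  0.19  1.06  1.19]
```

View pics/w2.png

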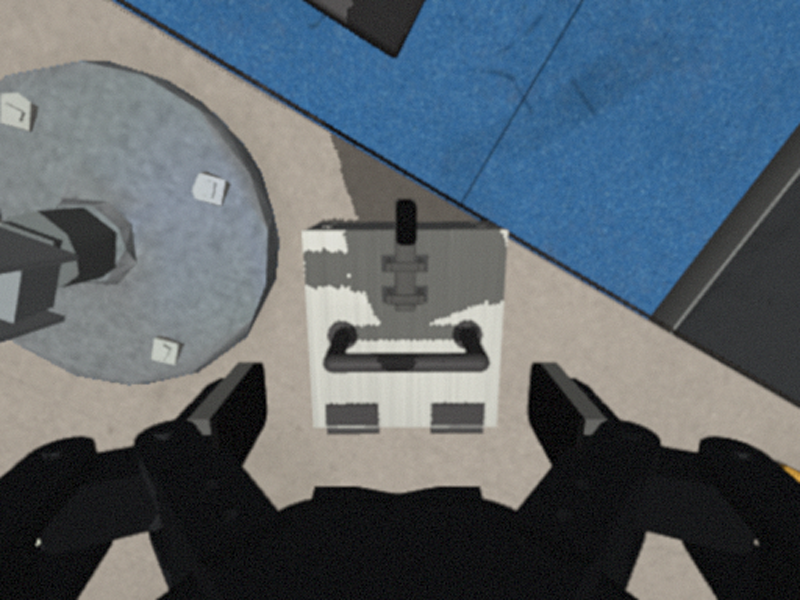

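The wrist view shows the whole lid. Its corners are at (303,230), (507,232), (497,428), (313,428). The grip spans (405,200) to (405,245), the staples are at (405,263) and (405,297), and the rod's centre is at (407,362).

```bash
python3 - <<'E'
from h import *
w=load('wrist');s=load('scene');t=load('top')
f=lambda u,v:(u*.64-.5+.0,v*.64-.5)
C=np.array([pt(w,*f(*c),plane=65) for c in((303,230),(507,232),(497,428),(313,428))]);print(C.round(1).tolist(),C.mean(0).round(1))
print('yaw',[np.degrees(np.arctan2(*(C[i]-C[j])[[1,0]])) for i,j in((2,1),(3,0))],[np.degrees(np.arctan2(*(C[i]-C[j])[[1,0]]))-90 for i,j in((1,0),(2,3))])
y=np.radians(29.7);ex=np.array([np.cos(y),np.sin(y)]);ey=np.array([-ex[1],ex[0]]);c=C.mean(0)[:2]
B=lambda p:np.round([(p[:2]-c)@ex,(p[:2]-c)@ey,p[2]],1)
print('cam',np.linalg.inv(w['world_to_cam'])[:3,3].round(1),B(np.linalg.inv(w['world_to_cam'])[:3,3]))
for n,q,h in(('gripnear',(405,243),113),('gripfar',(405,202),113),('blade',(404,280),71),('blade end',(404,308),71),('stapleF',(405,258),80),('stapleR',(405,290),80),('rod',(407,362),115),('rodL',(330,362),115),('rodR',(485,362),115)):
    print(n,B(pt(w,*f(*q),plane=h)),B(pt(w,*f(*q))))
print('grip tri',B(tri([(w,*f(405,222)),(s,198.1,184.)])),B(tri([(w,*f(405,222)),(t,202,211)])))
# rod tri with scene: crop rod ends (512,70),(672,85)
L=(175+112/6.154-.5,160+72/6.154-.5);Rr=(175+270/6.154-.5,160+87/6.154-.5)
print('rod tri',tri([(w,*f(485,362)),(s,*L)]),tri([(w,*f(330,362)),(s,*Rr)]))
for h in(0,): print('bench edge',[pt(w,*f(*q),plane=h).round(0).tolist() for q in((330,130),(480,215),(640,308))])
E
```

```text
[[450.3, 270.7, 65.0], [382.7, 392.1, 65.0], [512.3, 468.2, 65.0], [582.3, 345.1, 65.0]] [481.9 369.   65. ]
yaw [np.float64(30.419308660808873), np.float64(29.391713061855132)] [np.float64(29.092136861824088), np.float64(29.649821850946665)]
cam [390.5 310.3 363.2] [-108.5   -5.7  363.2]
gripnear [-73.9  -1.1 113. ] [-74.   -1.2 113.5]
gripfar [-97.   -1.2 113. ] [-97.   -1.2 112.4]
blade [-42.6  -1.   71. ] [-43.   -1.   72.5]
blade end [-22.6  -0.9  71. ] [-23.   -0.9  72.5]
stapleF [-59.5  -0.5  80. ] [-58.1  -0.4  72.1]
stapleR [-37.8  -0.4  80. ] [-35.9  -0.3  72.2]
rod [ -0.9   0.3 115. ] [ -4.    0.2 122.1]
rodL [ -0.9 -47.  115. ] [ -3.8 -45.9 121.6]
rodR [ -0.9  48.3 115. ] [ -3.5  46.9 121.2]
grip tri [-85.9  -1.3 113.3] [-83.1  -0.9  93.8]
rod tri [456.67981446 412.22136098 112.989738  ] [503.71524567 327.41174098 117.04841421]
bench edge [[383.0, 246.0, 0.0], [380.0, 383.0, 0.0], [379.0, 546.0, 0.0]]
```

Request:
{"name": "step_arm", "arguments": {"increments": [{"x": 0.0105, "y": 0.001, "z": 0.01, "rx": 0, "ry": 0, "rz": 0, "grip": 0}, {"x": 0.0105, "y": 0.001, "z": 0.01, "rx": 0, "ry": 0, "rz": 0, "grip": 0}, {"x": 0.0105, "y": 0.001, "z": 0.01, "rx": 0, "ry": 0, "rz": 0, "grip": 0}, {"x": 0.0105, "y": 0.001, "z": 0.01, "rx": 0, "ry": 0, "rz": 0, "grip": 0}, {"x": 0, "y": 0, "z": 0.02, "rx": 0, "ry": 0, "rz": 0, "grip": 0}, {"x": 0, "y": 0, "z": 0.02, "rx": 0, "ry": 0, "rz": 0, "grip": 0}, {"x": 0, "y": 0, "z": 0.015, "rx": 0, "ry": 0, "rz": 0, "grip": 0}, {"x": 0, "y": 0, "z": 0.015, "rx": 0, "ry": 0, "rz": 0, "grip": 0}, {"x": 0, "y": 0, "z": 0.012, "rx": 0, "ry": 0, "rz": 0, "grip": 0.5}, {"x": 0, "y": 0, "z": 0, "rx": 0, "ry": 0, "rz": 0, "grip": 0.5}, {"x": 0, "y": 0, "z": 0, "rx": 0, "ry": 0, "rz": 0, "grip": 0.5}]}}

```text
t: 2.75
ee_pos: [407.0, 326.2, 93.2]
tool_rot: [0.805, -3.035, 0.001]
contact_force: [-0.1, 0.4, -0.7]
grip_width: 0.603
gripper_force: 0.0
```

```bash
python3 - <<'E'
from h import *
st()
d=grab('wrist')
cv2.imwrite('pics/w3.png',cv2.resize(d['pixels'][150:350,130:380],(800,640),interpolation=cv2.INTER_CUBIC)[:600])
E
```

```text
t 2.75 pos [407.  326.2  93.2] R [[-0.869, -0.495, -0.001], [-0.495, 0.869, -0.001], [0.002, -0.0, -1.0]] F [-0.1  0.4 -0.7] gw 0.6030733746970327 gf 0.0 q [-0.47  0.52 -0.37  1.95  0.27  0.73  1.09]
```

View pics/w3.png

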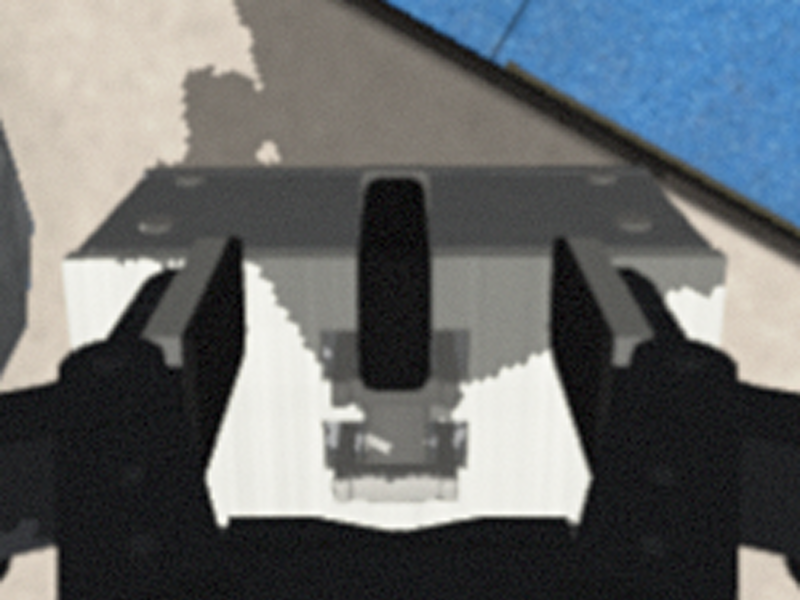

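The grip, at about column 395, sits midway between the pads at 243 and 552, so it is centred to within 1 mm. I'll close on it.

Request:
{"name": "step_arm", "arguments": {"increments": [{"x": 0, "y": 0, "z": 0, "rx": 0, "ry": 0, "rz": 0, "grip": 1}, {"x": 0, "y": 0, "z": 0, "rx": 0, "ry": 0, "rz": 0, "grip": 1}, {"x": 0, "y": 0, "z": 0, "rx": 0, "ry": 0, "rz": 0, "grip": 1}, {"x": 0, "y": 0, "z": 0, "rx": 0, "ry": 0, "rz": 0, "grip": 1}, {"x": 0, "y": 0, "z": 0, "rx": 0, "ry": 0, "rz": 0, "grip": 1}, {"x": 0, "y": 0, "z": 0, "rx": 0, "ry": 0, "rz": 0, "grip": 1}, {"x": 0, "y": 0, "z": 0, "rx": 0, "ry": 0, "rz": 0, "grip": 1}, {"x": 0, "y": 0, "z": 0, "rx": 0, "ry": 0, "rz": 0, "grip": 1}]}}

```text
t: 3.47
ee_pos: [407.8, 326.6, 94.5]
tool_rot: [-0.804, 3.035, 0.001]
contact_force: [-0.6, -0.8, 6.1]
grip_width: 0.126
gripper_force: 61.3
```

Request:
{"name": "step_arm", "arguments": {"increments": [{"x": 0, "y": 0, "z": -0.0015, "rx": 0, "ry": 0, "rz": 0, "grip": 1}, {"x": 0.003, "y": 0, "z": 0, "rx": 0, "ry": 0, "rz": 0, "grip": 1}, {"x": 0.005, "y": 0, "z": 0, "rx": 0, "ry": 0, "rz": 0, "grip": 1}, {"x": 0.005, "y": 0, "z": 0, "rx": 0, "ry": 0, "rz": 0, "grip": 1}]}}

```text
t: 3.8
ee_pos: [395.5, 319.4, 94.9]
tool_rot: [0.804, -3.036, 0.0]
contact_force: [-0.6, 1.0, -0.8]
grip_width: 0.118
gripper_force: 60.4
```

Request:
{"name": "step_arm", "arguments": {"increments": [{"x": 0.006, "y": 0, "z": 0, "rx": 0, "ry": 0, "rz": 0, "grip": 1}, {"x": 0.006, "y": 0, "z": 0, "rx": 0, "ry": 0, "rz": 0, "grip": 1}, {"x": 0.006, "y": 0, "z": 0, "rx": 0, "ry": 0, "rz": 0, "grip": 1}, {"x": 0.006, "y": 0, "z": 0, "rx": 0, "ry": 0, "rz": 0, "grip": 1}, {"x": 0.006, "y": 0, "z": 0, "rx": 0, "ry": 0, "rz": 0, "grip": 1}, {"x": 0.006, "y": 0, "z": 0, "rx": 0, "ry": 0, "rz": 0, "grip": 1}, {"x": 0.006, "y": 0, "z": 0, "rx": 0, "ry": 0, "rz": 0, "grip": 1}, {"x": 0.006, "y": 0, "z": 0, "rx": 0, "ry": 0, "rz": 0, "grip": 1}]}}

```text
t: 4.47
ee_pos: [353.9, 295.8, 95.1]
tool_rot: [-0.805, 3.037, 0.0]
contact_force: [-0.1, -0.3, 0.0]
grip_width: 0.123
gripper_force: 60.4
```

```bash
python3 - <<'E'
from h import *
st()
d=grab('wrist')
cv2.imwrite('pics/w4.png',cv2.resize(d['pixels'],(512,384)))
E
```

```text
t 4.4667 pos [353.9 295.8  95.1] R [[-0.869, -0.495, 0.0], [-0.495, 0.869, 0.0], [-0.0, -0.0, -1.0]] F [-0.1 -0.3  0. ] gw 0.12329918901702167 gf 60.442131757736206 q [-0.48  0.44 -0.38  2.09  0.27  0.65  1.05]
```

View pics/w4.png

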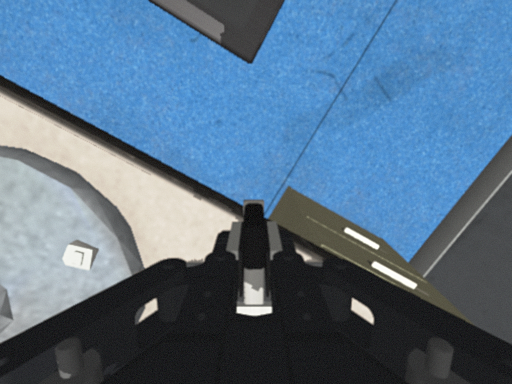

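The bar is clear of both staples and held level, with its end visible at about (254,308). I carry it to the free bench left of the box.

Request:
{"name": "step_arm", "arguments": {"increments": [{"x": 0, "y": 0.0125, "z": -0.01, "rx": 0, "ry": 0, "rz": 0, "grip": 1}, {"x": 0, "y": 0.0125, "z": -0.01, "rx": 0, "ry": 0, "rz": 0, "grip": 1}, {"x": -0.0157, "y": 0.0125, "z": -0.01, "rx": 0, "ry": 0, "rz": 0, "grip": 1}, {"x": -0.0157, "y": 0.0125, "z": -0.01, "rx": 0, "ry": 0, "rz": 0, "grip": 1}, {"x": -0.0157, "y": 0.0125, "z": 0, "rx": 0, "ry": 0, "rz": 0, "grip": 1}, {"x": -0.0157, "y": 0.0125, "z": 0, "rx": 0, "ry": 0, "rz": 0, "grip": 1}, {"x": -0.0157, "y": 0.0125, "z": 0, "rx": 0, "ry": 0, "rz": 0, "grip": 1}, {"x": -0.0157, "y": 0.0125, "z": 0, "rx": 0, "ry": 0, "rz": 0, "grip": 1}, {"x": -0.0157, "y": 0.0125, "z": 0, "rx": 0, "ry": 0, "rz": 0, "grip": 1}, {"x": -0.0157, "y": 0.0125, "z": 0, "rx": 0, "ry": 0, "rz": 0, "grip": 1}, {"x": -0.0157, "y": 0.0125, "z": 0, "rx": 0, "ry": 0, "rz": 0, "grip": 1}, {"x": -0.0157, "y": 0.0125, "z": 0, "rx": 0, "ry": 0, "rz": 0, "grip": 1}]}}

```text
t: 5.52
ee_pos: [416.8, 504.9, 134.8]
tool_rot: [0.804, -3.037, 0.0]
contact_force: [-0.3, 0.2, -1.4]
grip_width: 0.12
gripper_force: 60.4
```

```bash
python3 - <<'E'
from h import *
st()
d=grab('scene')
cv2.imwrite('pics/s5.png',cv2.resize(d['pixels'][110:230,110:270],(800,600),interpolation=cv2.INTER_CUBIC))
E
```

```text
t 5.5167 pos [416.8 504.9 134.8] R [[-0.869, -0.495, -0.0], [-0.495, 0.869, -0.0], [0.0, -0.0, -1.0]] F [-0.3  0.2 -1.4] gw 0.12002298555581835 gf 60.35595417022705 q [-0.7   0.65 -0.37  1.54  0.26  1.01  0.94]
```

View pics/s5.png

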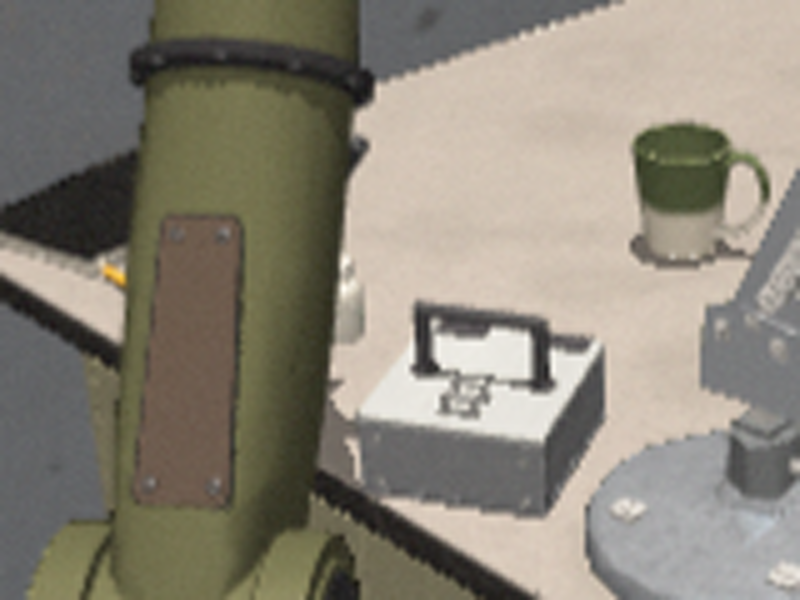

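The staples at about (465,395) are empty, the lid is shut and the bottle stands untouched at (350,300). The held bar is hidden behind the arm. I lower it.

Request:
{"name": "step_arm", "arguments": {"increments": [{"x": 0, "y": 0, "z": 0.015, "rx": 0, "ry": 0, "rz": 0, "grip": 1}, {"x": 0, "y": 0, "z": 0.02, "rx": 0, "ry": 0, "rz": 0, "grip": 1}, {"x": 0, "y": 0, "z": 0.02, "rx": 0, "ry": 0, "rz": 0, "grip": 1}, {"x": 0, "y": 0, "z": 0.02, "rx": 0, "ry": 0, "rz": 0, "grip": 1}, {"x": 0, "y": 0, "z": 0.01, "rx": 0, "ry": 0, "rz": 0, "grip": 1}, {"x": 0, "y": 0, "z": 0.008, "rx": 0, "ry": 0, "rz": 0, "grip": 1}, {"x": 0, "y": 0, "z": 0.004, "rx": 0, "ry": 0, "rz": 0, "grip": 1}, {"x": 0, "y": 0, "z": 0.002, "rx": 0, "ry": 0, "rz": 0, "grip": 1}, {"x": 0, "y": 0, "z": 0, "rx": 0, "ry": 0, "rz": 0, "grip": 1}]}}

```text
t: 6.32
ee_pos: [416.7, 504.5, 36.4]
tool_rot: [-0.805, 3.036, 0.001]
contact_force: [0.4, 0.9, -0.8]
grip_width: 0.122
gripper_force: 60.4
```

Request:
{"name": "step_arm", "arguments": {"increments": [{"x": 0, "y": 0, "z": 0.001, "rx": 0, "ry": 0, "rz": 0, "grip": 1}, {"x": 0, "y": 0, "z": 0.001, "rx": 0, "ry": 0, "rz": 0, "grip": 1}, {"x": 0, "y": 0, "z": 0.001, "rx": 0, "ry": 0, "rz": 0, "grip": 1}, {"x": 0, "y": 0, "z": 0, "rx": 0, "ry": 0, "rz": 0, "grip": 1}]}}

```text
t: 6.65
ee_pos: [416.7, 504.2, 33.3]
tool_rot: [-0.804, 3.037, 0.0]
contact_force: [0.5, 0.3, -2.5]
grip_width: 0.123
gripper_force: 60.4
```

Request:
{"name": "step_arm", "arguments": {"increments": [{"x": 0, "y": 0, "z": 0.001, "rx": 0, "ry": 0, "rz": 0, "grip": 1}, {"x": 0, "y": 0, "z": 0.001, "rx": 0, "ry": 0, "rz": 0, "grip": 1}, {"x": 0, "y": 0, "z": 0.001, "rx": 0, "ry": 0, "rz": 0, "grip": 1}, {"x": 0, "y": 0, "z": 0, "rx": 0, "ry": 0, "rz": 0, "grip": 1}]}}

```text
t: 6.98
ee_pos: [416.5, 504.1, 29.8]
tool_rot: [0.805, -3.036, 0.0]
contact_force: [0.0, -0.2, -0.5]
grip_width: 0.12
gripper_force: 60.4
```

Request:
{"name": "step_arm", "arguments": {"increments": [{"x": 0, "y": 0, "z": 0.0007, "rx": 0, "ry": 0, "rz": 0, "grip": 1}, {"x": 0, "y": 0, "z": 0.0007, "rx": 0, "ry": 0, "rz": 0, "grip": 1}, {"x": 0, "y": 0, "z": 0, "rx": 0, "ry": 0, "rz": 0, "grip": 1}]}}

```text
t: 7.23
ee_pos: [416.5, 504.2, 29.7]
tool_rot: [-0.805, 3.036, -0.0]
contact_force: [-1.2, -2.5, 7.4]
grip_width: 0.12
gripper_force: 61.4
```

Contact shows about 7 N upward, so the bar rests on the bench. I release it and rise.

Request:
{"name": "step_arm", "arguments": {"increments": [{"x": 0, "y": 0, "z": 0, "rx": 0, "ry": 0, "rz": 0, "grip": 0.8}, {"x": 0, "y": 0, "z": 0, "rx": 0, "ry": 0, "rz": 0, "grip": 0.6}, {"x": 0, "y": 0, "z": 0, "rx": 0, "ry": 0, "rz": 0, "grip": 0.5}, {"x": 0, "y": 0, "z": 0, "rx": 0, "ry": 0, "rz": 0, "grip": 0.5}, {"x": 0, "y": 0, "z": -0.01, "rx": 0, "ry": 0, "rz": 0, "grip": 0.5}, {"x": 0, "y": 0, "z": -0.02, "rx": 0, "ry": 0, "rz": 0, "grip": 0.5}, {"x": 0, "y": 0, "z": -0.025, "rx": 0, "ry": 0, "rz": 0, "grip": 0.5}, {"x": 0, "y": 0, "z": -0.035, "rx": 0, "ry": 0, "rz": 0, "grip": 0.5}, {"x": 0, "y": 0, "z": -0.035, "rx": 0, "ry": 0, "rz": 0, "grip": 0.5}, {"x": 0, "y": 0, "z": -0.035, "rx": 0, "ry": 0, "rz": 0, "grip": 0.5}, {"x": 0, "y": 0, "z": -0.02, "rx": 0, "ry": 0, "rz": 0, "grip": 0.5}]}}

```text
t: 8.15
ee_pos: [417.0, 505.4, 213.9]
tool_rot: [-0.804, 3.033, 0.006]
contact_force: [1.3, 0.5, -0.3]
grip_width: 0.498
gripper_force: 0.0
```

```bash
python3 - <<'E'
from h import *
st()
d=grab('wrist')
cv2.imwrite('pics/w6.png',d['pixels'])
E
```

```text
t 8.15 pos [417.  505.4 213.9] R [[-0.869, -0.495, 0.003], [-0.495, 0.869, 0.005], [-0.005, 0.002, -1.0]] F [ 1.3  0.5 -0.3] gw 0.4976024692684812 gf 0.0 q [-0.69  0.58 -0.39  1.44  0.23  1.17  0.97]
```

View pics/w6.png

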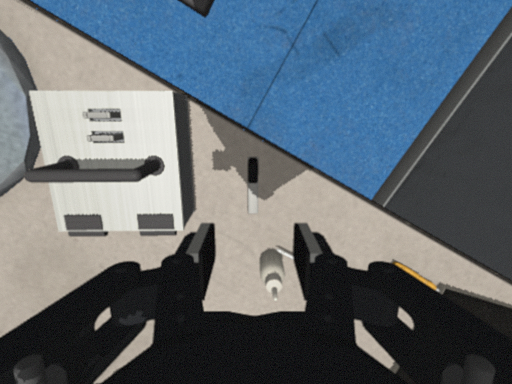

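The bar lies flat on the bench at (252,190) and the bottle still stands at (272,265). Now I turn 90° and move over the handle.

Request:
{"name": "step_arm", "arguments": {"increments": [{"x": 0, "y": 0, "z": 0, "rx": 0, "ry": 0, "rz": 7, "grip": 0.4}, {"x": 0, "y": 0, "z": 0, "rx": 0, "ry": 0, "rz": 7, "grip": 0.4}, {"x": 0, "y": 0, "z": 0, "rx": 0, "ry": 0, "rz": 7, "grip": 0.4}, {"x": 0, "y": 0, "z": 0, "rx": 0, "ry": 0, "rz": 7, "grip": 0.4}, {"x": 0, "y": 0, "z": 0, "rx": 0, "ry": 0, "rz": 7, "grip": 0.4}, {"x": 0, "y": 0, "z": 0, "rx": 0, "ry": 0, "rz": 7, "grip": 0.4}, {"x": 0, "y": 0, "z": 0, "rx": 0, "ry": 0, "rz": 7, "grip": 0.4}, {"x": 0, "y": 0, "z": 0, "rx": 0, "ry": 0, "rz": 7, "grip": 0.4}, {"x": 0, "y": 0, "z": 0, "rx": 0, "ry": 0, "rz": 7, "grip": 0.4}, {"x": 0, "y": 0, "z": 0, "rx": 0, "ry": 0, "rz": 7, "grip": 0.4}, {"x": 0, "y": 0, "z": 0, "rx": 0, "ry": 0, "rz": 7, "grip": 0.4}, {"x": 0, "y": 0, "z": 0, "rx": 0, "ry": 0, "rz": 7, "grip": 0.4}]}}

```text
t: 9.2
ee_pos: [416.3, 504.2, 209.0]
tool_rot: [-1.442, -2.791, -0.0]
contact_force: [0.3, -0.2, 0.9]
grip_width: 0.602
gripper_force: 0.0
```

Request:
{"name": "step_arm", "arguments": {"increments": [{"x": 0, "y": 0, "z": 0, "rx": 0, "ry": 0, "rz": 6, "grip": 0.4}, {"x": -0.0137, "y": -0.0011, "z": 0, "rx": 0, "ry": 0, "rz": 0, "grip": 0.4}, {"x": -0.0137, "y": -0.0011, "z": 0, "rx": 0, "ry": 0, "rz": 0, "grip": 0.4}, {"x": -0.0137, "y": -0.0011, "z": 0, "rx": 0, "ry": 0, "rz": 0, "grip": 0.4}, {"x": -0.0137, "y": -0.0011, "z": 0, "rx": 0, "ry": 0, "rz": 0, "grip": 0.4}, {"x": -0.0137, "y": -0.0011, "z": 0, "rx": 0, "ry": 0, "rz": 0, "grip": 0.4}, {"x": -0.0137, "y": -0.0011, "z": 0, "rx": 0, "ry": 0, "rz": 0, "grip": 0.4}, {"x": -0.0137, "y": -0.0011, "z": 0, "rx": 0, "ry": 0, "rz": 0, "grip": 0.4}, {"x": -0.0137, "y": -0.0011, "z": 0, "rx": 0, "ry": 0, "rz": 0, "grip": 0.4}, {"x": -0.0137, "y": -0.0011, "z": 0, "rx": 0, "ry": 0, "rz": 0, "grip": 0.4}, {"x": -0.0137, "y": -0.0011, "z": 0, "rx": 0, "ry": 0, "rz": 0, "grip": 0.4}, {"x": -0.0137, "y": -0.0011, "z": 0, "rx": 0, "ry": 0, "rz": 0, "grip": 0.4}]}}

```text
t: 10.2
ee_pos: [481.3, 366.0, 208.7]
tool_rot: [-1.578, -2.716, 0.0]
contact_force: [-0.2, -0.0, 0.2]
grip_width: 0.604
gripper_force: 0.0
```

```bash
python3 - <<'E'
from h import *
s=st()
d=grab('wrist')
# rod from depth: pixels whose world z in 117..126 and near handle
z=d['z_map'];P=[]
for v in range(0,384,2):
    for u in range(0,512,2):
        if z[v,u]>0:
            p=pt(d,u,v,z[v,u])
            if 116<p[2]<128 and np.hypot(*(p[:2]-[481,369]))<70: P.append([*p,u,v])
P=np.array(P);m=P[:,:3].mean(0);ev=np.linalg.svd(P[:,:2]-m[:2])[2]
print(len(P),m,ev[0],np.degrees(np.arctan2(ev[0][1],ev[0][0])),P[:,3:].min(0),P[:,3:].max(0))
a=(P[:,:2]-[481,369])@np.array([[.8686,-.4955],[.4955,.8686]]);print('box x,y range',np.percentile(a,[2,50,98],axis=0))
E
```

```text
t 10.2 pos [481.3 366.  208.7] R [[-0.495, 0.869, -0.0], [0.869, 0.495, -0.0], [-0.0, -0.0, -1.0]] F [-0.2 -0.   0.2] gw 0.6041610304345734 gf 0.0 q [-0.71  0.49  0.03  1.59 -0.02  1.07 -0.16]
377 [479.20132336 371.01113409 120.90241778] [ 0.49584122 -0.8684132 ] -60.2747633768816 [248. 132.] [260. 240.]
box x,y range [[ -6.04412362 -45.4081206 ]
 [ -0.55618145   3.50177979]
 [  4.90104276  47.87304927]]
```

Request:
{"name": "step_arm", "arguments": {"increments": [{"x": 0.002, "y": 0.0004, "z": 0.015, "rx": 0, "ry": 0, "rz": 0, "grip": 0.4}, {"x": 0.002, "y": 0.0004, "z": 0.015, "rx": 0, "ry": 0, "rz": 0, "grip": 0.4}, {"x": 0, "y": 0, "z": 0.02, "rx": 0, "ry": 0, "rz": 0, "grip": 0.4}, {"x": 0, "y": 0, "z": 0.02, "rx": 0, "ry": 0, "rz": 0, "grip": 0.4}, {"x": 0, "y": 0, "z": 0.015, "rx": 0, "ry": 0, "rz": 0, "grip": 0.4}, {"x": 0, "y": 0, "z": 0.01, "rx": 0, "ry": 0, "rz": 0, "grip": 0.4}, {"x": 0, "y": 0, "z": 0, "rx": 0, "ry": 0, "rz": 0, "grip": 0.4}, {"x": 0, "y": 0, "z": 0, "rx": 0, "ry": 0, "rz": 0, "grip": 0.4}]}}

```text
t: 10.92
ee_pos: [479.4, 371.2, 113.6]
tool_rot: [-1.578, -2.716, 0.001]
contact_force: [-0.3, 0.6, 0.8]
grip_width: 0.599
gripper_force: 0.0
```

Request:
{"name": "step_arm", "arguments": {"increments": [{"x": 0, "y": 0, "z": 0, "rx": 0, "ry": 0, "rz": 0, "grip": 0.7}, {"x": 0, "y": 0, "z": 0, "rx": 0, "ry": 0, "rz": 0, "grip": 0.8}, {"x": 0, "y": 0, "z": 0, "rx": 0, "ry": 0, "rz": 0, "grip": 1}, {"x": 0, "y": 0, "z": 0, "rx": 0, "ry": 0, "rz": 0, "grip": 1}, {"x": 0, "y": 0, "z": 0, "rx": 0, "ry": 0, "rz": 0, "grip": 1}, {"x": 0, "y": 0, "z": 0, "rx": 0, "ry": 0, "rz": 0, "grip": 1}, {"x": 0, "y": 0, "z": 0, "rx": 0, "ry": 0, "rz": 0, "grip": 1}, {"x": 0, "y": 0, "z": 0, "rx": 0, "ry": 0, "rz": 0, "grip": 1}]}}

```text
t: 11.58
ee_pos: [480.5, 372.1, 117.1]
tool_rot: [1.578, 2.715, 0.007]
contact_force: [-4.1, -2.9, 20.1]
grip_width: -0.001
gripper_force: 9.6
```

The fingers shut fully without stopping on the rod, and there is 20 N upward. I look before doing anything else.

```bash
python3 - <<'E'
from h import *
s=st()
w=grab('wrist');sc=grab('scene')
a=cv2.resize(w['pixels'][130:330,156:356],(600,600),interpolation=cv2.INTER_CUBIC)
b=cv2.resize(sc['pixels'][150:215,165:245],(200,162),interpolation=cv2.INTER_CUBIC)
c=cv2.resize(w['pixels'],(200,150))
o=np.zeros((600,800,3),np.uint8);o[:,:600]=a;o[:162,600:]=b;o[170:320,600:]=c
cv2.imwrite('pics/w7.png',o)
E
```

```text
t 11.5833 pos [480.5 372.1 117.1] R [[-0.495, 0.869, 0.004], [0.869, 0.495, 0.003], [0.001, 0.005, -1.0]] F [-4.1 -2.9 20.1] gw -0.0013164832530435239 gf 9.61284487042576 q [-0.72  0.58  0.03  1.7  -0.02  0.86 -0.16]
```

View pics/w7.png

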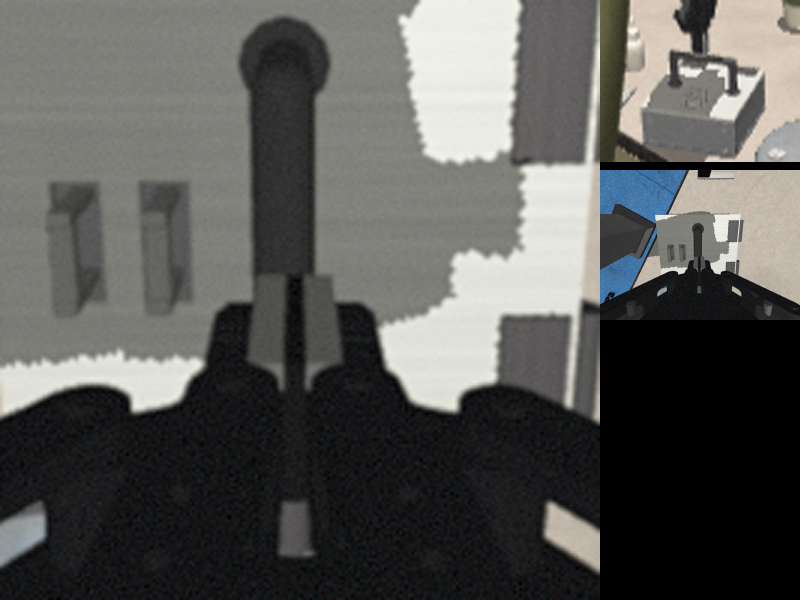

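The fingers are shut with a narrow gap at (293,300) of the crop, and the rod is visible from (283,60) to (283,275). The pads hide the rod where they meet it. Depth will show whether they are above or beside it.

```bash
python3 - <<'E'
from h import *
w=load('wrist');s=sensors.state();Rm=R.from_rotvec(s['tool_rot']).as_matrix()
for n,(u,v) in dict(rod1=(283,120),rod2=(283,200),rod3=(283,262),tipL=(268,283),tipR=(325,283),padL=(262,340),padR=(330,340),gap=(295,290),gap2=(295,330),gap3=(296,370),str1=(296,430),str2=(297,470),light=(297,530),lid=(120,120)).items():
    p=pt(w,156+u/3,130+v/3);print(n,p.round(1),'tool',(Rm.T@(p-s['ee_pos'])).round(1))
E
```

```text
rod1 [460.5 404.4 122.1] tool [38.  -1.3 -5. ]
rod2 [467.6 391.9 122.5] tool [23.7 -1.3 -5.4]
rod3 [473.3 381.7 122.4] tool [12.  -1.4 -5.3]
tipL [471.5 379.8 130.5] tool [ 11.2  -3.9 -13.4]
tipR [480.  384.7 130.8] tool [ 11.2   5.9 -13.7]
padL [471.1 379.9 153.2] tool [ 11.5  -4.1 -36.2]
padR [479.7 384.9 153.5] tool [ 11.6   5.8 -36.4]
gap [475.2 382.6 135.1] tool [ 11.8   0.8 -18.1]
gap2 [475.4 382.2 149.6] tool [ 11.4   0.7 -32.6]
gap3 [476.1 381.  159.7] tool [ 10.    0.9 -42.6]
str1 [480.7 373.  159.7] tool [  0.8   0.9 -42.7]
str2 [484.  367.5 159.7] tool [ -5.6   1.  -42.7]
light [503.7 333.7 121.8] tool [-44.8   1.2  -4.7]
lid [431.2 375.6  66.3] tool [ 27.4 -41.2  50.6]
```

```bash
python3 - <<'E'
from h import *
print('overhang',ctrl.finger_overhang,[a for a in dir(ctrl) if a[0]!='_'])
w=load('wrist');s=sensors.state();Rm=R.from_rotvec(s['tool_rot']).as_matrix();st()
for v in range(255,385,10):
    print(v,[(Rm.T@(pt(w,156+u/3,130+v/3)-s['ee_pos'])).round(0).astype(int).tolist() for u in(235,255,270,283,295,310,322,335,350)])
E
```

```text
overhang 17.0 ['IKError', 'finger_overhang']
t 11.6833 pos [480.5 372.  117. ] R [[-0.495, 0.869, 0.004], [0.869, 0.495, 0.003], [0.001, 0.005, -1.0]] F [-3.1 -2.  18.6] gw -0.003414405040033595 gf 9.609747198410332 q [-0.72  0.58  0.03  1.7  -0.02  0.86 -0.16]
255 [[-7, -14, 50], [12, -7, -3], [13, -4, -5], [13, -1, -5], [13, 1, -4], [12, 4, -2], [-7, 8, 51], [-7, 11, 51], [-7, 15, 51]]
265 [[-10, -14, 51], [11, -7, -3], [11, -4, -5], [11, -1, -6], [11, 1, -5], [10, 4, -3], [-10, 8, 51], [-10, 11, 51], [-10, 15, 51]]
275 [[-12, -14, 50], [11, -6, -9], [12, -4, -11], [11, -1, -10], [11, 1, -10], [11, 3, -10], [11, 6, -10], [-13, 11, 51], [-12, 15, 50]]
285 [[-15, -14, 51], [11, -6, -14], [11, -3, -14], [11, -1, -14], [12, 1, -16], [12, 3, -16], [11, 5, -15], [-15, 11, 51], [-15, 15, 51]]
295 [[-18, -14, 51], [11, -6, -19], [11, -3, -19], [11, -1, -19], [11, 1, -19], [12, 3, -20], [11, 5, -19], [-18, 11, 50], [-18, 15, 51]]
305 [[8, -10, -15], [12, -6, -24], [11, -3, -24], [11, -1, -23], [12, 1, -24], [12, 3, -24], [11, 5, -23], [8, 8, -15], [8, 10, -15]]
315 [[7, -9, -19], [11, -5, -
[... 202 characters left out ...]
, -30], [8, 7, -24], [7, 10, -22]]
335 [[8, -9, -26], [12, -5, -35], [12, -3, -35], [12, -1, -36], [11, 1, -35], [11, 3, -34], [12, 5, -35], [11, 7, -34], [7, 9, -26]]
345 [[7, -9, -29], [11, -5, -38], [12, -3, -38], [11, -1, -38], [11, 1, -37], [11, 3, -38], [11, 5, -37], [11, 7, -37], [7, 9, -29]]
355 [[7, -8, -31], [11, -5, -40], [11, -3, -39], [11, -1, -40], [11, 1, -40], [11, 3, -40], [11, 5, -39], [11, 6, -40], [7, 9, -32]]
365 [[14, -7, -48], [12, -5, -45], [11, -3, -42], [11, -1, -43], [11, 1, -42], [11, 3, -42], [11, 4, -42], [12, 6, -45], [13, 8, -47]]
375 [[13, -7, -50], [12, -5, -47], [12, -3, -48], [9, -1, -42], [9, 1, -43], [9, 3, -42], [12, 4, -47], [13, 6, -50], [14, 8, -51]]
```

By depth, the shut fingertips end about 8 mm behind the reported TCP, not 17 mm ahead, so they are resting on top of the rod. I rise, open, re-centre by 1.5 mm, go about 25 mm deeper and close again.

Request:
{"name": "step_arm", "arguments": {"increments": [{"x": 0, "y": 0, "z": -0.005, "rx": 0, "ry": 0, "rz": 0, "grip": 1}, {"x": 0, "y": 0, "z": -0.01, "rx": 0, "ry": 0, "rz": 0, "grip": 0.6}, {"x": 0, "y": -0.0015, "z": 0, "rx": 0, "ry": 0, "rz": 0, "grip": 0.4}, {"x": 0, "y": 0, "z": 0, "rx": 0, "ry": 0, "rz": 0, "grip": 0.4}, {"x": 0, "y": 0, "z": 0, "rx": 0, "ry": 0, "rz": 0, "grip": 0.4}, {"x": 0, "y": 0, "z": 0, "rx": 0, "ry": 0, "rz": 0, "grip": 0.4}]}}

```text
t: 12.18
ee_pos: [477.9, 370.2, 128.2]
tool_rot: [-1.578, -2.716, 0.001]
contact_force: [0.2, 0.3, 0.8]
grip_width: 0.599
gripper_force: 0.0
```

Request:
{"name": "step_arm", "arguments": {"increments": [{"x": 0, "y": 0, "z": 0.01, "rx": 0, "ry": 0, "rz": 0, "grip": 0.4}, {"x": 0, "y": 0, "z": 0.01, "rx": 0, "ry": 0, "rz": 0, "grip": 0.4}, {"x": 0, "y": 0, "z": 0.008, "rx": 0, "ry": 0, "rz": 0, "grip": 0.4}, {"x": 0, "y": 0, "z": 0.005, "rx": 0, "ry": 0, "rz": 0, "grip": 0.4}, {"x": 0, "y": 0, "z": 0.005, "rx": 0, "ry": 0, "rz": 0, "grip": 0.4}, {"x": 0, "y": 0, "z": 0, "rx": 0, "ry": 0, "rz": 0, "grip": 0.4}]}}

```text
t: 12.68
ee_pos: [477.5, 369.9, 89.1]
tool_rot: [-1.578, -2.716, 0.003]
contact_force: [0.5, 0.4, -0.5]
grip_width: 0.599
gripper_force: 0.0
```

Request:
{"name": "step_arm", "arguments": {"increments": [{"x": 0, "y": 0.0015, "z": 0, "rx": 0, "ry": 0, "rz": 0, "grip": 0.6}, {"x": 0, "y": 0, "z": 0, "rx": 0, "ry": 0, "rz": 0, "grip": 0.8}, {"x": 0, "y": 0, "z": 0, "rx": 0, "ry": 0, "rz": 0, "grip": 1}, {"x": 0, "y": 0, "z": 0, "rx": 0, "ry": 0, "rz": 0, "grip": 1}, {"x": 0, "y": 0, "z": 0, "rx": 0, "ry": 0, "rz": 0, "grip": 1}, {"x": 0, "y": 0, "z": 0, "rx": 0, "ry": 0, "rz": 0, "grip": 1}, {"x": 0, "y": 0, "z": 0, "rx": 0, "ry": 0, "rz": 0, "grip": 1}]}}

```text
t: 13.27
ee_pos: [478.9, 370.9, 91.2]
tool_rot: [-1.578, -2.716, 0.001]
contact_force: [-3.1, -2.7, 5.7]
grip_width: 0.119
gripper_force: 58.6
```

The rod is held, with width 0.12 and 59 N. I compute the arc about the hinge for the raise, with the tool kept upright and the rod turning in the pads.

```bash
python3 -c "
import numpy as np
th=np.radians(np.arange(0,49,3.75));a=np.arctan2(55,-75);r=np.hypot(75,55)
print(np.round(np.diff(np.c_[r*np.cos(a-th),-r*np.sin(a-th)],axis=0),2).tolist())"
```

```text
[[3.76, -4.79], [4.06, -4.53], [4.35, -4.26], [4.62, -3.96], [4.87, -3.65], [5.1, -3.33], [5.3, -2.99], [5.49, -2.63], [5.65, -2.27], [5.78, -1.89], [5.9, -1.51], [5.98, -1.12], [6.04, -0.73]]
```

Request:
{"name": "step_arm", "arguments": {"increments": [{"x": 0, "y": 0.0038, "z": -0.0048, "rx": 0, "ry": 0, "rz": 0, "grip": 1}, {"x": 0, "y": 0.0041, "z": -0.0045, "rx": 0, "ry": 0, "rz": 0, "grip": 1}, {"x": 0, "y": 0.0043, "z": -0.0043, "rx": 0, "ry": 0, "rz": 0, "grip": 1}, {"x": 0, "y": 0, "z": 0, "rx": 0, "ry": 0, "rz": 0, "grip": 1}]}}

```text
t: 13.6
ee_pos: [488.2, 376.2, 104.3]
tool_rot: [-1.577, -2.714, 0.008]
contact_force: [-9.1, -5.0, 2.5]
grip_width: 0.116
gripper_force: 58.9
```

Request:
{"name": "step_arm", "arguments": {"increments": [{"x": 0, "y": 0.0046, "z": -0.004, "rx": 0, "ry": 0, "rz": 0, "grip": 1}, {"x": 0, "y": 0.0049, "z": -0.0037, "rx": 0, "ry": 0, "rz": 0, "grip": 1}, {"x": 0, "y": 0.0051, "z": -0.0033, "rx": 0, "ry": 0, "rz": 0, "grip": 1}, {"x": 0, "y": 0.0053, "z": -0.003, "rx": 0, "ry": 0, "rz": 0, "grip": 1}, {"x": 0, "y": 0, "z": 0, "rx": 0, "ry": 0, "rz": 0, "grip": 1}]}}

```text
t: 14.02
ee_pos: [504.4, 385.6, 119.3]
tool_rot: [-1.576, -2.713, 0.01]
contact_force: [-14.0, -7.9, 13.4]
grip_width: 0.118
gripper_force: 59.4
```

```bash
cat > lid.py <<'E'
from h import *
s=st(); d=grab('wrist'); z=d['z_map']
c=np.array([481,368.]);ex=np.array([.8686,.4955]);ey=np.array([-.4955,.8686])
Q=[]
for v in range(0,384,4):
    for u in range(0,512,4):
        if z[v,u]>0:
            p=pt(d,u,v,z[v,u]);b=[(p[:2]-c)@ex,(p[:2]-c)@ey,p[2]]
            if -80<b[0]<85 and 20<abs(b[1])<68 and 55<b[2]<230: Q.append(b)
Q=np.array(Q);best=None
rng=np.random.default_rng(0)
for th in np.radians(np.arange(0,70,.5)):
    h=-(Q[:,0]-75)*-np.sin(th)+(Q[:,2]-60)*np.cos(th)   # along lid normal
    n=(np.abs(h-5)<2.5).sum()
    if best is None or n>best[0]: best=(n,np.degrees(th))
th=np.radians(best[1]);h=(Q[:,0]-75)*np.sin(th)+(Q[:,2]-60)*np.cos(th);I=Q[abs(h-5)<4]
a,b_=np.polyfit(I[:,0],I[:,2],1);print('pts',len(Q),best,'slope fit deg',-np.degrees(np.arctan(a)),'x range',I[:,0].min(),I[:,0].max())
E
python3 lid.py
```

```text
t 14.0167 pos [504.4 385.6 119.3] R [[-0.495, 0.869, -0.006], [0.869, 0.495, -0.004], [-0.0, -0.007, -1.0]] F [-14.   -7.9  13.4] gw 0.11797736925955782 gf 59.39899384975433 q [-0.71  0.62  0.03  1.61 -0.02  0.92 -0.15]
pts 2170 (np.int64(1155), np.float64(25.5)) slope fit deg 24.200517475630942 x range -59.86673375185328 82.64047895750637
```

Request:
{"name": "step_arm", "arguments": {"increments": [{"x": 0, "y": 0.0045, "z": -0.0044, "rx": 0, "ry": 0, "rz": 0, "grip": 1}, {"x": 0, "y": 0.0056, "z": -0.0023, "rx": 0, "ry": 0, "rz": 0, "grip": 1}, {"x": 0, "y": 0.0058, "z": -0.0019, "rx": 0, "ry": 0, "rz": 0, "grip": 1}, {"x": 0, "y": 0.0059, "z": -0.0015, "rx": 0, "ry": 0, "rz": 0, "grip": 1}, {"x": 0, "y": 0, "z": 0, "rx": 0, "ry": 0, "rz": 0, "grip": 1}]}}

```text
t: 14.48
ee_pos: [526.7, 398.5, 130.0]
tool_rot: [-1.578, -2.716, -0.001]
contact_force: [-2.5, -2.6, 8.8]
grip_width: 0.113
gripper_force: 61.6
```

```bash
python3 lid.py
```

```text
t 14.4833 pos [526.7 398.5 130. ] R [[-0.495, 0.869, 0.0], [0.869, 0.495, 0.001], [0.001, 0.001, -1.0]] F [-2.5 -2.6  8.8] gw 0.11324212246661333 gf 61.57714247703552 q [-0.7   0.64  0.03  1.53 -0.02  0.97 -0.15]
pts 2035 (np.int64(1266), np.float64(42.0)) slope fit deg 41.12830348122232 x range -36.404032264429304 82.35337346982966
```

Request:
{"name": "step_arm", "arguments": {"increments": [{"x": 0, "y": 0.0027, "z": -0.0008, "rx": 0, "ry": 0, "rz": 0, "grip": 1}, {"x": 0, "y": 0.0027, "z": -0.0006, "rx": 0, "ry": 0, "rz": 0, "grip": 1}, {"x": 0, "y": 0, "z": 0, "rx": 0, "ry": 0, "rz": 0, "grip": 1}, {"x": 0, "y": 0, "z": 0, "rx": 0, "ry": 0, "rz": 0, "grip": 1}, {"x": 0, "y": 0, "z": 0, "rx": 0, "ry": 0, "rz": 0, "grip": 1}, {"x": 0, "y": 0, "z": 0, "rx": 0, "ry": 0, "rz": 0, "grip": 1}]}}

```text
t: 15.03
ee_pos: [530.4, 400.6, 130.9]
tool_rot: [-1.578, -2.716, 0.001]
contact_force: [-5.6, -2.6, 7.2]
grip_width: 0.115
gripper_force: 61.5
```

```bash
python3 lid.py
```

```text
t 15.0333 pos [530.4 400.6 130.9] R [[-0.495, 0.869, -0.001], [0.869, 0.495, -0.0], [0.0, -0.001, -1.0]] F [-5.6 -2.6  7.2] gw 0.11529765856819392 gf 61.470787525177 q [-0.7   0.64  0.03  1.52 -0.02  0.98 -0.15]
pts 2044 (np.int64(1301), np.float64(44.5)) slope fit deg 43.846327195076434 x range -31.87560649742561 81.13608809462399
```

Request:
{"name": "step_arm", "arguments": {"increments": [{"x": 0, "y": 0.0013, "z": -0.0002, "rx": 0, "ry": 0, "rz": 0, "grip": 1}, {"x": 0, "y": 0, "z": 0, "rx": 0, "ry": 0, "rz": 0, "grip": 1}, {"x": 0, "y": 0, "z": 0, "rx": 0, "ry": 0, "rz": 0, "grip": 1}, {"x": 0, "y": 0, "z": 0, "rx": 0, "ry": 0, "rz": 0, "grip": 1}, {"x": 0, "y": 0, "z": 0, "rx": 0, "ry": 0, "rz": 0, "grip": 1}, {"x": 0, "y": 0, "z": 0, "rx": 0, "ry": 0, "rz": 0, "grip": 1}, {"x": 0, "y": 0, "z": 0, "rx": 0, "ry": 0, "rz": 0, "grip": 1}, {"x": 0, "y": 0, "z": 0, "rx": 0, "ry": 0, "rz": 0, "grip": 1}]}}

```text
t: 15.75
ee_pos: [531.2, 401.0, 131.0]
tool_rot: [-1.577, -2.716, 0.002]
contact_force: [-7.3, -4.1, 7.7]
grip_width: 0.114
gripper_force: 61.5
```

```bash
python3 lid.py
```

```text
t 15.75 pos [531.2 401.  131. ] R [[-0.495, 0.869, -0.002], [0.869, 0.495, -0.0], [0.0, -0.002, -1.0]] F [-7.3 -4.1  7.7] gw 0.11425045843044372 gf 61.540077924728394 q [-0.7   0.65  0.03  1.51 -0.02  0.98 -0.15]
pts 2054 (np.int64(1319), np.float64(45.0)) slope fit deg 44.418722761272505 x range -30.635000658976313 82.10093751293847
```

The lid measures about 45°, the rod is held at 61 N and the arm is still, so I hand it in.

```bash
python3 -c "
from plant import workorder
print(workorder.sign_off())"
```

```text
the job is handed in; nothing more can be done
None
```

I drew the bar out with the lid shut and set it down on the bench left of the box, then raised the lid to about 45° (44.4–45° by wrist-camera depth), where the fingers hold it still; the job is handed in at about 16 s. My first try at the handle missed and pressed about 20 N on the rod. The bottle was standing untouched when I last saw it; I never went near the tin or heatsink and did not check them again.

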